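# Discharge a tested temperature sensor end by end on the earth contact

## Robot

A 6-joint arm with a two-finger parallel gripper is mounted at the origin on a cart in front of the work surface, level with it; the furniture and walls round the work are solid. World frame = base frame: x ahead of the robot, y to its left, z up, the work surface at z = 0. Lengths are in mm, angles in degrees, forces in N, time in s.
With the tool pointing down it reaches from about 350 to 850 mm from the base axis. Payload 8.1 kg.
Tool frame: the origin (TCP) lies between the finger pads, 19 mm behind the fingertips; this is the grasp point; z points along the fingers, y is the line along which they close (so a half turn about z gives the same grasp; the last joint's range is limited). The gripper opens to 85 mm and grips with 20 to 120 N. Pads are 22 mm wide; open, the fingers measure 114 mm over their backs; the gripper's body (76 mm by 85 mm) begins 54 mm behind the grasp point. The pads swing forward as they close: fully open they stand 13 mm farther back than shut.
Start: joints at [-79.148, 7.471, 85.268, -0, 87.261, -4.893], TCP at [162.833, -577.487, 249.992] pointing down, gripper open.
Joint ranges: [-169.43, 169.43], [-51.17, 129.36], [1.28, 143.12], [-76.62, 256.62], [0, 156.53], [-152.29, 152.29]. Speed limits (degrees/s): [136.94, 136.94, 159.86, 180, 180, 180].

## Interface

Orientations are given as [roll, pitch, yaw] about the fixed x, y, z axes, in that order (R = Rz(yaw) Ry(pitch) Rx(roll)).
In Python, from bench import r gives the robot as it stands.
- The arm moves only by the tool apply_moves, never from a script. Its argument "steps" is a list of rows, each a list of 7 numbers: the opening, from -1 (shut) to 1 (fully open), then the shift along the tool's x, y, z in mm, then the turn, a rotation vector about the tool's x, y, z in units of 5 degrees (1.0 is 5 degrees). A call has exactly 8 rows; each row shifts and turns the commanded pose from where the row before left it, along the tool's axes as they then stand; what a row does not reach is not made up. A row lasts 1/10 s, in which the tool goes at most 50 mm and 8.59 degrees, less where a joint would pass 70% of its speed; a pose out of reach is approached as far as the arm can. A call is refused whole if a number of a shift passes 50 or a number of a turn 1, either way. A call with a gripper value outside its range is refused whole. The fingers move at their own pace and stop on an object; "squeeze" is the grip in N (left out, the last holds). Time passes only in rows, so rows that do not move let the fingers close, or fill a call up. It gives the time, the measured TCP pose, the force, the opening and the grip force at its end, in the units of the state.
- r.sense(): the state, without advancing time (a new reading comes with each control period).
- r.snapshot(name): name is "scene" or "top" or "wrist"; returns a dict with "color" (420x560x3 uint8, blue, green, red), "depth" (420x560 float32, mm along the optical axis (not along the pixel's ray), 0 where there is no reading), "mtx" (3x3 intrinsics, pixels), "T" (4x4, takes a point from camera to world coordinates); the wrist camera has in their place "hand_eye" (4x4, takes a point from camera to tool coordinates, whose origin is the TCP and whose axes are the flange's). Camera axes: x right, y down, z forward; pixel columns grow to the right and rows downward; lengths in mm; the calibration is good to about 2 mm. A picture is of the moment at which its call begins: read the wrist's pose just before it.
- r.hand_in(): hands the job in; it is judged then, once.
The state is a dict: "time": time; "joint_pos": joint angles; "qd": joint speeds; "joint_efforts": joint torques, N m; "tool_pos": TCP position; "tcp_rot": TCP orientation; "ft_force": force on the tool from outside, world axes, zero at the start; "wrist_torque": the same for the moment, N m; "finger_gap": finger opening in mm; "grip_force": force on a finger pad.
Only numpy, scipy, OpenCV 4.12 (cv2) and the standard library are available. Lean on these libraries where they do the work, as an engineer would, in place of code of your own. Each camera call takes 0.05 s, during which the arm holds its last target. There are 200 camera calls.

## Task

The temperature sensor on the stand has just had its insulation test, so discharge both its metal ends on the sprung earth contact: lift it level off its rests by the square white neck at its balance point, turn it a quarter to press the middle of the contact with the stem tip, square on, then turn it back and press the contact with the plugged side port of the head. Each time push the contact in about half of its 12 mm stroke, never to its stop, and keep the sensor level all the while. Finish holding it so, at the balance point, level and in line above the rests but clear of them, the port still keeping the contact pushed in; do not set it down, and leave the cup, the loose brass fitting and the terminal block alone.

Things in the scene. Friction and masses are not known exactly. Their poses are not given: they have to be found in the camera images.
- stand: Fixed grey L-shaped base plate (top 16 mm up) with two black rests and the contact post. Origin on the bench under the resting sensor's balance point (within 3 mm along x). x: along the rests towards the sensor's stem tip; y: to the contact side; z up. Plate: x -110..+175, y -35..+35 mm; post limb x -110..-44, y up to +110. A resting sensor's axis is 70 mm above the bench.
- neck_rest: Black rest at stand x = -40 mm, 12 mm thick (28 mm at its foot, which is 22 mm high), 44 mm wide, with a 19 mm slot open to the top for the square neck: slot bottom 62 mm, horns' tops 80 mm above the bench. Origin on the bench level below it, axes as the stand's.
- stem_rest: Black rest of the same outline at stand x = +145 mm, with a 13 mm slot open to the top for the round stem: slot bottom 65 mm, horns' tops 80 mm above the bench. Origin on the bench level below it, axes as the stand's.
- sensor: Loose temperature sensor, 315 mm long, about 0.45 kg, head-heavy. Origin = its balance point, on the long axis, in the neck; x to the stem tip, y to the side port, z up. Aluminium pot-shaped head x -110..-52 mm, 55 mm across (a clip on top to z +30), earth screw to y -36; neck x -52..+60; steel hexagon and thread x 60..98, 31 mm across; stem 10 mm thick to x 205.
- balance (a point): The balance point (sensor origin), inside the white insulating neck, 52 mm from the head. The neck is 16 x 16 mm square, its flat sides face sensor y and z, bare from x -46 to +54 mm between two 23 mm ferrules. Grip it from above, fingers closing along sensor y; in the rests there are 34 mm along x from this point to the neck rest and 46 mm from the neck down to the plate.
- stem_tip (a point): Point of the sensor's rounded stem tip, on its axis (sensor x = +205, y = z = 0 mm).
- port_face (a point): Centre of the flat round end face (21 mm across) of the brass plug in the head's side port (sensor x = -79, y = +44, z = 0 mm); it faces sensor +y.
- contact_nose (a point): Centre of the front face of the sprung brass contact button (18 mm across), which moves with it. It faces stand -y; unpressed it is at stand x = -79, y = +50 mm, 105 mm above the bench, that is 35 mm higher than a resting sensor's axis. The rod's collar is 16 mm and the grey post (36 mm wide, 126 mm high) 22 mm behind the unpressed face.
- plunger (a joint): How far the contact is pushed in, m: 0 unpressed, 0.012 at its stop. It moves along stand +y against a spring, 0.8 N at first, 2.3 N at 6 mm, 3.8 N at the stop, and comes back by itself.
- bead_cup: Bystander: tin cup of ceramic beads, 70 mm across, 50 mm high, origin under its centre.
- brass_fitting: Bystander: loose brass compression fitting, 19 x 22 mm, 24 mm high, standing on its hexagon, origin under its centre.
- ceramic_block: Bystander: white ceramic terminal block with screws, 26 x 42 mm, 22 mm high, origin under its centre.

How it is judged (in metres and radians):
On the way:
1. held level at the balance point and clear of the rests, the sensor presses the middle of the contact in with its stem tip, pointing squarely at it (value of joint plunger between 0.003 and 0.01 m and contact force between the fingers and sensor above 2 N and x of the grasp point in the frame of sensor between -0.015 and 0.015 m and angle between sensor's own z axis and vertical below 0.1 rad and contact force between sensor and neck_rest below 0.3 N and contact force between sensor and stem_rest below 0.3 N and distance between stem_tip and contact_nose below 0.008 m and angle between the x axis of sensor and the y axis of stand, either way round below 0.2 rad), for 0.3 s.
At the end, for the whole second after the job is handed in: Gripper still holding, TCP within 15 mm of the balance point; sensor at rest, level and upright within 0.10 rad, in line with the rests within 0.12 rad, axis over 90 mm up, no rest touched; port face within 9 mm of the contact's middle, contact pushed in 3 to 10 mm (value of joint plunger between 0.003 and 0.01 m and contact force between the fingers and sensor above 2 N and x of the grasp point in the frame of sensor between -0.015 and 0.015 m and angle between sensor's own z axis and vertical below 0.1 rad and contact force between sensor and neck_rest below 0.3 N and contact force between sensor and stem_rest below 0.3 N and distance between port_face and contact_nose below 0.009 m and angle between the x axis of sensor and the x axis of stand, either way round below 0.12 rad and z of sensor in the frame of stand above 0.09 m and linear speed of sensor below 0.02 m/s); the arm keeps its last pose, push and grip.
It fails at once if the contact is driven to its stop (value of joint plunger above 0.0115 m).
It fails at once if the sensor is tipped more than 0.3 rad out of level (angle between sensor's own z axis and vertical above 0.3 rad).
It fails at once if the cup is moved by more than 20 mm (distance of bead_cup from where it was at the start of the episode above 0.02 m).
It fails at once if the loose brass fitting is moved by more than 20 mm (distance of brass_fitting from where it was at the start of the episode above 0.02 m).
It fails at once if the terminal block is moved by more than 20 mm (distance of ceramic_block from where it was at the start of the episode above 0.02 m).
It also fails if it takes over 48 s, if anything falls off the work surface, if the arm or the gripper's body presses on something with over 40 N, if the wrist force passes 120 N, or if a joint passes its speed limit or range.

## Working session

There is one attempt and no reset: what is moved stays moved. The work goes in short steps, Python scripts to look and compute and a tool call to move; the robot and the scene stay as the last step left them, time stands still between calls to the robot, and variables do not carry over. Pictures are saved under pics/ and viewed, at most 10 in all, crops included, and the job is handed in when it is done.

Besides the shell and the picture viewer there is one more tool, called after "Call:" as name(argument=value, ...) on one line, values as JSON. apply_moves: Moves the arm, as the interface text tells. Its arguments: {"type":"object","properties":{"steps":{"type":"array"},"squeeze":{"type":"number"}},"required":["steps"]}

```bash
mkdir -p pics; python3 - <<'E'
from bench import r
import cv2,numpy as np
s=r.sense();print({k:np.round(v,3).tolist() for k,v in s.items()})
for n in("top","scene"):
    d=r.snapshot(n);cv2.imwrite(f"pics/{n}0.png",d["color"]);np.savez(f"{n}0.npz",**d);print(n,np.round(d["mtx"],1).tolist(),np.round(d["T"],3).tolist())
E
```

```text
{'time': 0.0, 'joint_pos': [-79.151, 7.516, 85.33, 0.002, 87.262, -4.892], 'qd': [-0.04, 0.06, 0.035, 0.077, 0.014, -0.121], 'joint_efforts': [0.0, -56.939, -50.056, -0.0, 0.015, 0.0], 'tool_pos': [162.713, -576.973, 248.932], 'tcp_rot': [-179.893, -0.011, 15.74], 'ft_force': [0.48, -0.055, 0.727], 'wrist_torque': [0.017, 0.006, -0.001], 'grip_force': 0.0, 'finger_gap': 85.358}
top [[492.3, 0.0, 281.1], [0.0, 492.3, 206.2], [0.0, 0.0, 1.0]] [[-0.004, -0.998, 0.061, 459.909], [-1.0, 0.003, -0.006, 205.855], [0.006, -0.061, -0.998, 959.678], [0.0, 0.0, 0.0, 1.0]]
scene [[435.0, 0.0, 282.2], [0.0, 435.0, 211.8], [0.0, 0.0, 1.0]] [[-0.627, -0.463, 0.627, -87.686], [-0.779, 0.372, -0.505, 676.76], [0.001, -0.805, -0.594, 659.423], [0.0, 0.0, 0.0, 1.0]]
```

View pics/top0.png

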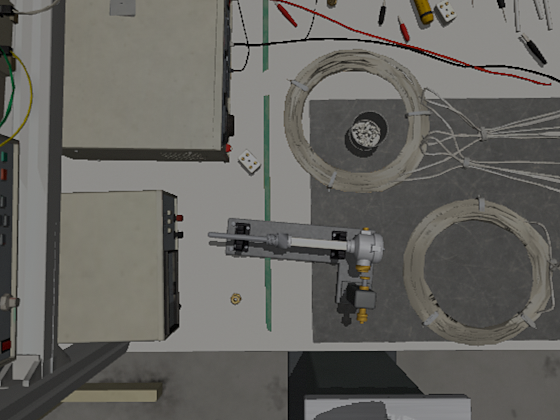

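View pics/scene0.png

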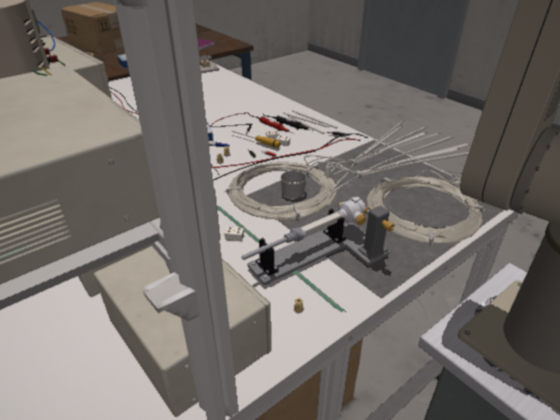

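```bash
cat > u.py <<'E'
import numpy as np
def cast(d,u,v,z):
    K,T=d["mtx"],d["T"]; k=T[:3,:3]@np.linalg.solve(K,[u,v,1.]); o=T[:3,3]; return o+k*(z-o[2])/k[2]
def pt(d,u,v): # from depth
    z=d["depth"][int(v),int(u)]; return (d["T"]@np.r_[np.linalg.solve(d["mtx"],[u,v,1.])*z,1])[:3]
E
python3 - <<'E'
import cv2,numpy as np
from u import *
d=dict(np.load("top0.npz"));c=d["color"]
cv2.imwrite("pics/crop.png",cv2.resize(c[200:335,200:395],None,fx=4,fy=4,interpolation=cv2.INTER_CUBIC))
# height map of sensor region
K,T,D=d["mtx"],d["T"],d["depth"];v,u=np.mgrid[200:335,200:395]
P=np.stack([(u-K[0,2])/K[0,0],(v-K[1,2])/K[1,1],np.ones_like(u)],-1)*D[200:335,200:395,None]
W=P@T[:3,:3].T+T[:3,3]; 
H=W[...,2]; print(np.round(H[30:60:4,::8]).astype(int))
# sensor axis: per column (stem/neck), width & center by height>66 mask
for uu in range(206,395,6):
    col=W[:,uu-200]; m=(col[:,2]>64)&(col[:,0]>400)
    if m.any(): print(uu,m.sum(),np.round(col[m].mean(0),1),np.round(np.ptp(col[m][:,0]),1))
m=(H>120)&(H<135);print("post",m.sum(),W[m].mean(0),W[m].min(0),W[m].max(0))
E
```

```text
[[ -5  -4  -4  -3  16  75  22  16  16  15  16  13  14  13  16  15  19  16
   14  15  15  70  -1   2   1]
 [ -5  73  74  73  74  64  21  15  16  71  80  77  14  14  17  16  14  21
   80  17  80  78  81  -1  -2]
 [ -1  -2  -3  70  73 960  75  75  74  79  82  80  75  75  14  12  15  19
   73  16  85  88  92  -1  -1]
 [ -2  -3  -3  -6  15  72  23  14  15  77  85  82  78  79  79  77  76  77
   76  78  91  91  97   3  -1]
 [ -1  -5  -4  -2 960  79  20  15  16  14  79  75  77  76  78  77  78  77
   75  79  94  93 101  -1  -1]
 [ -6   0  -2  -4  18  24  19  17  17  15  13  14  14  18  17  15  15  38
   74  78  94  92  99  87   0]
 [ -5  -1  -4  -2  16  13  15  17  17  14  14  17  14  15  15  15  17  40
   73  15  90  91  95  -3  -1]
 [ -3  -2  -1  -2  -5  -2  -2  -2  -2  -5  14  18  18  15  15  15  14  24
   19  13  84  83  91  -3  -3]]
206 2 [459.9 205.9 959.7] 0.0
212 7 [462.7 308.1 198.8] 9.0
218 6 [461.8 296.2 221. ] 7.2
224 7 [461.1 289.6 199.2] 9.0
230 5 [460.3 292.7  73.5] 7.2
236 16 [450.9 277.  130.5] 26.7
242 24 [458.5 268.3 112.3] 42.9
248 10 [458.5 238.6 427.1] 9.0
254 6 [457.1 2
[... 170 characters left out ...]
0
290 14 [451.6 186.5 140.3] 21.6
296 9 [449.2 174.3  77.3] 14.3
302 9 [449.1 163.6  77. ] 14.3
308 11 [449.6 162.4 236.4] 19.8
314 10 [448.5 148.5 165.2] 19.8
320 9 [445.4 131.4  76.7] 14.3
326 9 [445.4 120.6  77. ] 14.3
332 9 [443.6 109.9  76.6] 14.4
338 17 [437.8 105.2 125.9] 38.0
344 24 [443.   93.3 113.1] 40.9
350 14 [440.8  77.7  76.6] 23.4
356 28 [434.2  72.5 111.5] 57.8
362 39 [434.7  57.8  85.7] 67.4
368 43 [437.9  50.6 104.7] 72.8
374 31 [438.3  37.3  89.9] 53.4
380 29 [439.8  39.5 151.8] 46.1
386 2 [459.9 205.9 959.7] 0.0
392 1 [459.9 205.9 959.7] 0.0
post 375 [353.18450606  60.67653391 124.83434824] [338.22252217  41.04781973 120.17536053] [368.59389743  78.9650482  129.40590196]
```

View pics/crop.png

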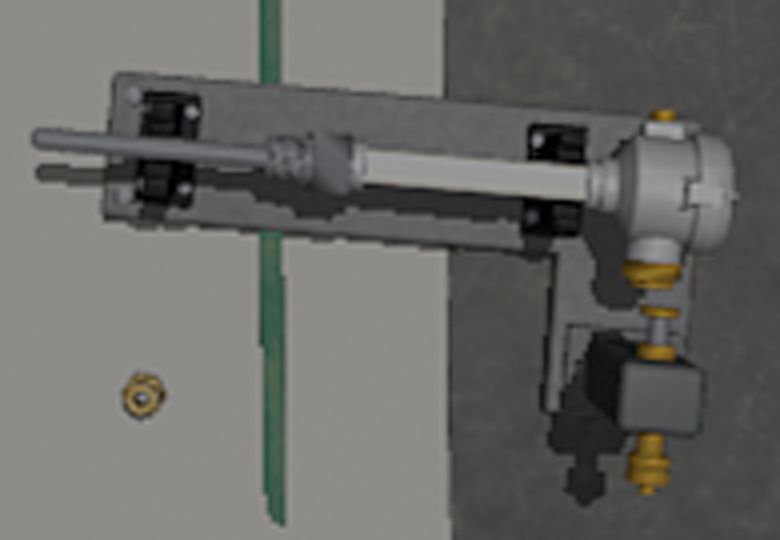

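```bash
python3 - <<'E'
import cv2,numpy as np
from u import *
d=dict(np.load("top0.npz"))
K,T,D=d["mtx"],d["T"],d["depth"];v,u=np.mgrid[200:335,200:395]
P=np.stack([(u-K[0,2])/K[0,0],(v-K[1,2])/K[1,1],np.ones_like(u)],-1)*D[200:335,200:395,None]
W=P@T[:3,:3].T+T[:3,3]; A=[]
for uu in list(range(209,230))+list(range(250,264))+list(range(294,328)):
    col=W[:,uu-200];m=(col[:,2]>66)&(col[:,2]<90)&(col[:,0]>400)
    if m.sum()>3:
        q=cast(d,uu,np.mean(np.where(m)[0])+200,70 if uu<270 else 74);A.append(q[:2])
A=np.array(A);p=np.polyfit(A[:,1],A[:,0],1);r_=A[:,0]-np.polyval(p,A[:,1])
g=abs(r_)<2;p=np.polyfit(A[g,1],A[g,0],1);print("axis x=a*y+b",p,np.degrees(np.arctan(p[0])),np.std(A[g,0]-np.polyval(p,A[g,1])))
a=np.array([p[0],1.])/np.hypot(p[0],1);n=np.array([-a[1],a[0]]) # stand x,y
def rep(nm,cu,cv,z):
    q=cast(d,200+cu/4-.4,200+cv/4-.4,z);o=np.array([p[1],0.]);print(nm,np.round(q,1),"along",round((q[:2]-o)@a,1),"lat",round((q[:2]-o)@n,1))
rep("tip",31,137,70);rep("head end",734,195,70)
rep("ferrule edge stem (x54)",360,163,78);rep("ferrule edge head(x-46)",588,182,78)
rep("port face",650,290,70);rep("port axis",652,270,80)
rep("nose",660,307,105+0);rep("nose L",641,312,112);rep("nose R",679,314,112)
rep("post L",624,365,126);rep("post R",702,368,126);rep("post front",664,362,126);rep("post back",660,432,126)
rep("neck rest top horn",558,142,80);rep("neck rest bot horn",552,217,80)
rep("stem rest",180,115,80);rep("stem rest",165,187,80)
E
```

```text
axis x=a*y+b [8.72730687e-02 4.34582665e+02] 4.987740931790476 0.4061270431476506
tip [464.3 333.8  70. ] along 335.1 lat -0.6
head end [437.1  17.   70. ] along 17.2 lat -1.0
ferrule edge stem (x54) [452.2 185.8  78. ] along 186.6 lat -1.4
ferrule edge head(x-46) [443.3  83.9  78. ] along 84.4 lat -1.4
port face [394.7  55.5  70. ] along 51.8 lat 44.6
port axis [404.2  56.2  80. ] along 53.3 lat 35.1
nose [389.9  57.2 105. ] along 53.1 lat 49.4
nose L [388.4  66.6 112. ] along 62.3 lat 51.8
nose R [387.5  50.3 112. ] along 46.0 lat 51.3
post L [367.5  76.3 126. ] along 70.2 lat 73.4
post R [366.1  43.5 126. ] along 37.4 lat 72.0
post front [368.7  59.5 126. ] along 53.5 lat 70.8
post back [339.6  61.6 126. ] along 53.1 lat 100.0
neck rest top horn [461.2  97.4  80. ] along 99.3 lat -18.1
neck rest bot horn [427.9 100.4  80. ] along 99.5 lat 15.4
stem rest [473.8 266.   80. ] along 268.4 lat -16.0
stem rest [441.8 272.7  80. ] along 272.3 lat 16.5
```

```bash
cat >> u.py <<'E'
def rows(p,q,n,g):
    p=np.array(p,float);q=np.array(q,float);dq=(q-p)/n
    for i in range(n):
        t=np.radians(p[3]);c,s=np.cos(t),np.sin(t);x,y=dq[:2]
        print([g,*np.round([c*x+s*y,s*x-c*y,-dq[2]],1).tolist(),0,0,round(-dq[3]/5,3)],end=",");p=p+dq
    print()
E
python3 - <<'E'
from u import *
P=[(162.8,-577.5,250,15.74),(360,-320,250,50.4),(450,-60,250,85),(446,130.5,220,85)]
for a,b in zip(P,P[1:]):rows(a,b,8,1)
E
```

```text
[1, 32.5, -24.3, -0.0, 0, 0, np.float64(-0.866)],[1, 34.2, -21.8, -0.0, 0, 0, np.float64(-0.866)],[1, 35.7, -19.1, -0.0, 0, 0, np.float64(-0.866)],[1, 37.1, -16.4, -0.0, 0, 0, np.float64(-0.866)],[1, 38.2, -13.5, -0.0, 0, 0, np.float64(-0.866)],[1, 39.1, -10.6, -0.0, 0, 0, np.float64(-0.866)],[1, 39.8, -7.6, -0.0, 0, 0, np.float64(-0.866)],[1, 40.3, -4.6, -0.0, 0, 0, np.float64(-0.866)],
[1, 32.2, -12.0, -0.0, 0, 0, np.float64(-0.865)],[1, 33.0, -9.6, -0.0, 0, 0, np.float64(-0.865)],[1, 33.7, -7.1, -0.0, 0, 0, np.float64(-0.865)],[1, 34.1, -4.5, -0.0, 0, 0, np.float64(-0.865)],[1, 34.3, -1.9, -0.0, 0, 0, np.float64(-0.865)],[1, 34.4, 0.7, -0.0, 0, 0, np.float64(-0.865)],[1, 34.2, 3.3, -0.0, 0, 0, np.float64(-0.865)],[1, 33.9, 5.8, -0.0, 0, 0, np.float64(-0.865)],
[1, 23.7, -2.6, 3.8, 0, 0, np.float64(-0.0)],[1, 23.7, -2.6, 3.8, 0, 0, np.float64(-0.0)],[1, 23.7, -2.6, 3.8, 0, 0, np.float64(-0.0)],[1, 23.7, -2.6, 3.8, 0, 0, np.float64(-0.0)],[1, 23.7, -2.6, 3.8, 0, 0, np.float64(-0.0)],[1, 23.7, -2.6, 3.8, 0, 0, np.float64(-0.0)],[1, 23.7, -2.6, 3.8, 0, 0, np.float64(-0.0)],[1, 23.7, -2.6, 3.8, 0, 0, np.float64(-0.0)],
```

Call:
apply_moves(steps=[[1,32.5,-24.3,0,0,0,-0.87],[1,34.2,-21.8,0,0,0,-0.87],[1,35.7,-19.1,0,0,0,-0.87],[1,37.1,-16.4,0,0,0,-0.87],[1,38.2,-13.5,0,0,0,-0.87],[1,39.1,-10.6,0,0,0,-0.87],[1,39.8,-7.6,0,0,0,-0.86],[1,40.3,-4.6,0,0,0,-0.86]])

```text
time: 0.9
tool_pos: [360.3, -318.2, 249.6]
tcp_rot: [-180.0, -0.0, 50.6]
ft_force: [1.2, -0.1, -0.3]
finger_gap: 85.7
grip_force: 0.0
```

Call:
apply_moves(steps=[[1,32.2,-12,0,0,0,-0.87],[1,33,-9.6,0,0,0,-0.87],[1,33.7,-7.1,0,0,0,-0.87],[1,34.1,-4.5,0,0,0,-0.86],[1,34.3,-1.9,0,0,0,-0.86],[1,34.4,0.7,0,0,0,-0.86],[1,34.2,3.3,0,0,0,-0.86],[1,33.9,5.8,0,0,0,-0.86]])

```text
time: 1.7
tool_pos: [449.4, -58.3, 249.7]
tcp_rot: [-180.0, -0.0, 85.2]
ft_force: [0.7, -0.2, 0.2]
finger_gap: 85.0
grip_force: 0.0
```

Call:
apply_moves(steps=[[1,23.7,-2.6,3.8,0,0,0],[1,23.7,-2.6,3.8,0,0,0],[1,23.7,-2.6,3.8,0,0,0],[1,23.7,-2.6,3.8,0,0,0],[1,23.7,-2.6,3.8,0,0,0],[1,23.7,-2.6,3.8,0,0,0],[1,23.7,-2.6,3.8,0,0,0],[1,23.7,-2.6,3.8,0,0,0]])

```text
time: 2.5
tool_pos: [444.8, 131.9, 219.1]
tcp_rot: [-180.0, 0.0, 85.0]
ft_force: [1.3, -0.2, 0.1]
finger_gap: 85.4
grip_force: 0.0
```

```bash
python3 - <<'E'
from bench import r
import cv2,numpy as np
s=r.sense();d=r.snapshot("wrist");print(s["time"],s["tool_pos"],s["tcp_rot"],s["ft_force"]);np.savez("w1.npz",tp=s["tool_pos"],tr=s["tcp_rot"],**d);cv2.imwrite("pics/w1.png",d["color"]);print(np.round(d["hand_eye"],3),d["mtx"])
E
```

```text
2.5 [444.83204935 131.86389317 219.0603585 ] [-1.79965069e+02  1.31118687e-02  8.49993185e+01] [ 1.25873567 -0.18067324  0.10070003]
[[-1.00000e-03 -9.63000e-01 -2.70000e-01  6.86440e+01]
 [ 1.00000e+00 -1.00000e-03  0.00000e+00  1.44000e-01]
 [-1.00000e-03 -2.70000e-01  9.63000e-01 -1.24589e+02]
 [ 0.00000e+00  0.00000e+00  0.00000e+00  1.00000e+00]] [[320.06942272   0.         274.33681179]
 [  0.         320.06942272 209.79548946]
 [  0.           0.           1.        ]]
```

View pics/w1.png

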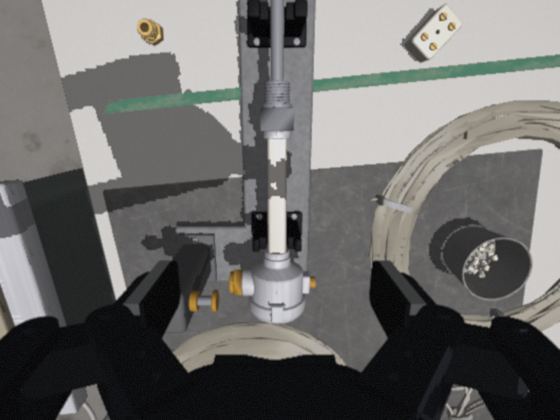

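```bash
cat >> u.py <<'E'
from scipy.spatial.transform import Rotation as Ro
def wl(f):
    d=dict(np.load(f));B=np.eye(4);B[:3,:3]=Ro.from_euler("xyz",d["tr"],degrees=True).as_matrix();B[:3,3]=d["tp"];d["T"]=B@d["hand_eye"];return d
A0=np.array([434.6,0]);AX=np.array([np.sin(np.radians(4.99)),np.cos(np.radians(4.99))]);AN=np.array([-AX[1],AX[0]])
def rep(d,nm,u,v,z):
    q=cast(d,u,v,z);e=q[:2]-A0;print(nm,np.round(q,1),"along %.1f lat %.1f"%(e@AX,e@AN))
E
python3 - <<'E'
from u import *
d=wl("w1.npz");g=d["color"].max(2).astype(int);h=d["color"].astype(int)
for v in (145,150,210,240,250): print(v,[ (u) for u in range(255,300) if g[v,u]>150])
for nm,u,v,z in [("neck145",277,145,78),("neck240",277.5,240,78),("fer stem",277,138,78),("fer head",277,253,78),("stem end near rest",277,60,75),("headcenter",277,290,92),("port face",229.5,283,70),("nose",192,302,105),("noseT",193,290,105),("noseB",193,312,105)]:rep(d,nm,u,v,z)
sub=d["color"][285:320,180:225];m=((sub[...,2].astype(int)-sub[...,0])>60);vv,uu=np.where(m);print(sorted(set(uu+180)),[ (u+180,vv[uu==u].min()+285,vv[uu==u].max()+285) for u in sorted(set(uu))])
sub=d["color"][265:300,225:250];m=((sub[...,2].astype(int)-sub[...,0])>60);vv,uu=np.where(m);print([ (u+225,vv[uu==u].min()+265,vv[uu==u].max()+265) for u in sorted(set(uu))])
E
```

```text
145 [268, 269, 270, 271, 272, 273, 274, 275, 276, 277, 278, 279, 280, 281, 282, 283, 284, 285, 286]
150 [268, 269, 270, 271, 272, 273, 274, 275, 276, 277, 278, 279, 280, 281, 282, 283, 284, 285]
210 [269, 270, 271, 272, 273, 274, 275, 276, 277, 278, 279, 280, 281, 282, 283, 284, 285]
240 [269, 270, 271, 272, 273, 274, 275, 276, 277, 278, 279, 280, 281, 282, 283, 284, 285]
250 [269, 270, 271, 272, 273, 274, 275, 276, 277, 278, 279, 280, 281, 282, 283, 284, 285]
neck145 [451.5 180.5  78. ] along 181.3 lat -1.1
neck240 [444.8  98.1  78. ] along 98.6 lat -1.7
fer stem [452.  186.1  78. ] along 186.9 lat -1.1
fer head [443.3  85.8  78. ] along 86.2 lat -1.2
stem end near rest [457.  244.4  75. ] along 245.4 lat -1.1
headcenter [440.7  56.9  92. ] along 57.2 lat -1.2
port face [395.6  55.7  70. ] along 52.1 lat 43.7
nose [369.   59.3 105. ] along 53.4 lat 70.5
noseT [371.6  70.4 105. ] along 64.7 lat 68.9
noseB [368.3  49.7 105. ] along 43.8 lat 70.4
[np.int64(189), np.int64(190), np.int64(191), np.int64(192), np.int64(193), np.int64(194), np.int64(195), np.int64(196), np.int64(197), np.in
[... 702 characters left out ...]
nt64(215), np.int64(293), np.int64(311)), (np.int64(216), np.int64(295), np.int64(310))]
[(np.int64(229), np.int64(280), np.int64(289)), (np.int64(230), np.int64(276), np.int64(292)), (np.int64(231), np.int64(274), np.int64(292)), (np.int64(232), np.int64(274), np.int64(292)), (np.int64(233), np.int64(273), np.int64(293)), (np.int64(234), np.int64(271), np.int64(293)), (np.int64(235), np.int64(270), np.int64(294)), (np.int64(236), np.int64(270), np.int64(294)), (np.int64(237), np.int64(270), np.int64(294)), (np.int64(238), np.int64(271), np.int64(294)), (np.int64(239), np.int64(271), np.int64(294)), (np.int64(240), np.int64(273), np.int64(294)), (np.int64(241), np.int64(290), np.int64(294))]
```

Call:
apply_moves(steps=[[1,-0.5,2.3,10,0,0,0],[1,0,0,25,0,0,0],[1,0,0,30,0,0,0],[1,0,0,30,0,0,0],[1,0,0,25,0,0,0],[1,0,0,18,0,0,0],[1,0,0,10,0,0,0],[1,0,0,0,0,0,0]])

```text
time: 3.35
tool_pos: [446.2, 129.3, 69.7]
tcp_rot: [-179.8, 0.1, 85.0]
ft_force: [-0.7, -0.8, 0.1]
finger_gap: 85.1
grip_force: 0.0
```

```bash
python3 - <<'E'
from bench import r
import cv2,numpy as np
from u import *
s=r.sense();d=r.snapshot("wrist");print(s["time"],s["tool_pos"],s["tcp_rot"],s["ft_force"]);np.savez("w2.npz",tp=s["tool_pos"],tr=s["tcp_rot"],**d);cv2.imwrite("pics/w2.png",d["color"])
rep(wl("w1.npz"),"nose",217,302,105)
E
```

```text
3.35 [446.17724036 129.2658365   69.72936936] [-1.79811710e+02  6.37330603e-02  8.49541169e+01] [-0.74633116 -0.76555227  0.12486819]
nose [389.9  57.5 105. ] along 53.4 lat 49.5
```

View pics/w2.png

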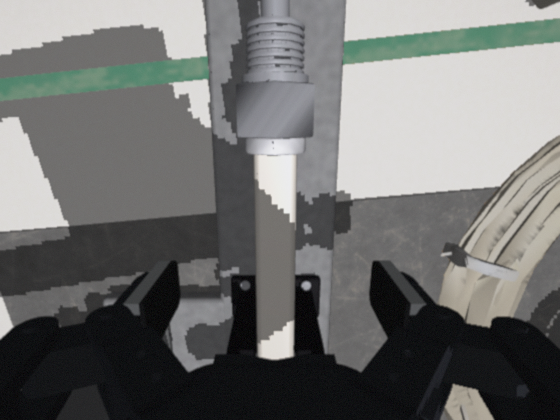

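```bash
python3 - <<'E'
from u import *
d=wl("w2.npz");rep(d,"fer",276,153,78);rep(d,"fer mid",276,153,70);rep(d,"neck",276,200,78);e=d["tp"][:2]-A0;print(e@AX,e@AN)
E
```

```text
fer [452.1 186.2  78. ] along 187.0 lat -1.2
fer mid [452.  185.4  70. ] along 186.3 lat -1.2
neck [450.5 168.9  78. ] along 169.7 lat -1.2
129.78291538151154 -0.2895768663412749
```

Call:
apply_moves(steps=[[1,1.5,0.5,0,0,0,0],[1,1.2,0.5,0,0,0,0],[0.5,0,0,0,0,0,0],[0,0,0,0,0,0,0],[-0.5,0,0,0,0,0,0],[-1,0,0,0,0,0,0],[-1,0,0,0,0,0,0],[-1,0,0,0,0,0,0]], squeeze=60)

```text
time: 4.2
tool_pos: [448.4, 132.9, 71.7]
tcp_rot: [-179.9, 0.0, 85.0]
ft_force: [-5.3, -0.6, 5.4]
finger_gap: 14.9
grip_force: 59.0
```

Call:
apply_moves(steps=[[-1,0,0,0,0,0,0],[-1,0,0,0,0,0,0],[-1,0,0,0,0,0,0],[-1,0,0,0,0,0,0],[-1,0,0,0,0,0,0],[-1,0,0,0,0,0,0],[-1,0,0,0,0,0,0],[-1,0,0,0,0,0,0]])

```text
time: 5.0
tool_pos: [448.4, 132.9, 71.8]
tcp_rot: [-180.0, 0.0, 85.0]
ft_force: [-4.4, 0.1, 5.8]
finger_gap: 15.0
grip_force: 59.0
```

Call:
apply_moves(steps=[[-1,0,0,-3,0,0,0],[-1,0,0,-5,0,0,0],[-1,0,0,-6,0,0,0],[-1,0,0,-6,0,0,0],[-1,0,0,-5,0,0,0],[-1,0,0,-2,0,0,0],[-1,0,0,0,0,0,0],[-1,0,0,0,0,0,0]])

```text
time: 5.8
tool_pos: [448.6, 132.8, 98.5]
tcp_rot: [-180.0, 0.0, 85.0]
ft_force: [-0.3, 0.3, -4.0]
finger_gap: 14.7
grip_force: 58.6
```

```bash
python3 - <<'E'
from bench import r
import cv2,numpy as np
from u import *
s=r.sense();d=r.snapshot("wrist");print(s["time"],s["tool_pos"],s["tcp_rot"],s["ft_force"],s["wrist_torque"],s["grip_force"]);np.savez("w3.npz",tp=s["tool_pos"],tr=s["tcp_rot"],**d);cv2.imwrite("pics/w3.png",d["color"]);d=r.snapshot("scene");np.savez("s3.npz",**d)
cv2.imwrite("pics/s3.png",np.hstack([cv2.resize(d["color"][180:290,230:410],None,fx=3,fy=3,interpolation=2),cv2.resize(np.load("w3.npz")["color"],(440,330))])[:, -800:] if 0 else cv2.resize(d["color"][170:290,230:410],None,fx=4,fy=4,interpolation=2))
E
```

```text
5.8 [448.63532923 132.83495449  98.47453287] [-1.79994011e+02  5.72141970e-04  8.49972592e+01] [-0.34884139  0.30968275 -3.99089486] [-0.00993636 -0.02221591  0.00548168] 58.622737526893616
```

View pics/s3.png

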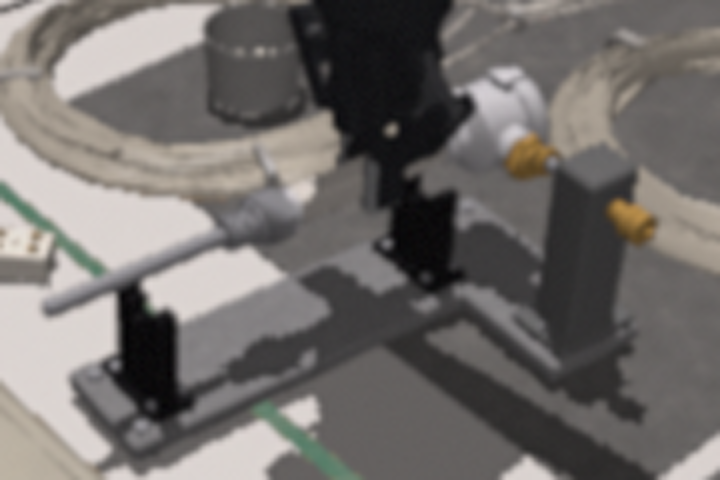

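View pics/w3.png

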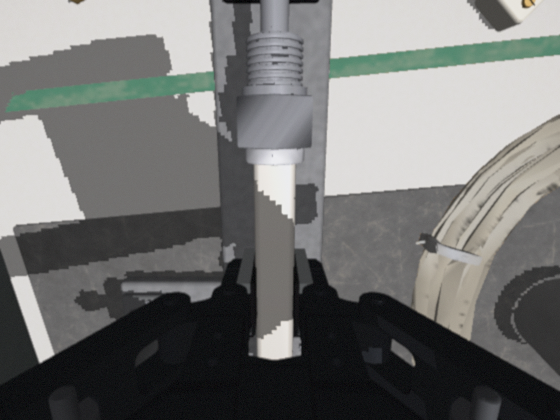

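```bash
python3 - <<'E'
from u import *
d=wl("w3.npz");B=d["hand_eye"];print("pix of fer, tool coords:")
K=d["mtx"]
for u,v,z in [(275,163,-6),(275,163,-10),(275,149,-10)]:
    k=B[:3,:3]@np.linalg.solve(K,[u,v,1.]);o=B[:3,3];print((o+k*(z-o[2])/k[2]).round(1))
for v in (8,15,22,170,190,210,230,250):
  for uu in (275,):
    z=np.median(d["depth"][v-2:v+3,uu-1:uu+2]);print(v,(B@np.r_[np.linalg.solve(K,[uu,v,1.])*z,1])[:3].round(1))
def S(a,l,z,y):return (*(A0+a*AX+l*AN),z,y)
P=[(448.6,132.8,98.5,85),S(120,-75,118,105),S(75,-165,118,140),S(53.4,-172,112,175)]
print(P)
for a,b in zip(P,P[1:]):rows(a,b,8,-1)
E
```

```text
pix of fer, tool coords:
[53.4  0.5 -6. ]
[ 53.9   0.5 -10. ]
[ 58.8   0.5 -10. ]
8 [104.6   0.5  -3.6]
15 [102.5   0.5  -3.8]
22 [100.4   0.5  -3.8]
170 [50.9  0.5 -6.6]
190 [43.4  0.5 -6.9]
210 [35.6  0.5 -7. ]
230 [27.5  0.5 -6.8]
250 [18.9  0.4 -6.4]
[(448.6, 132.8, 98.5, 85), (np.float64(519.7535668024742), np.float64(113.02154688738145), 118, 105), (np.float64(605.4982730352818), np.float64(60.36373309826249), 118, 140), (np.float64(610.5929338473788), np.float64(38.236726269283515), 112, 175)]
[-1, -1.7, 9.1, -2.4, 0, 0, np.float64(-0.5)],[-1, -2.1, 9.0, -2.4, 0, 0, np.float64(-0.5)],[-1, -2.5, 8.9, -2.4, 0, 0, np.float64(-0.5)],[-1, -2.9, 8.8, -2.4, 0, 0, np.float64(-0.5)],[-1, -3.2, 8.6, -2.4, 0, 0, np.float64(-0.5)],[-1, -3.6, 8.5, -2.4, 0, 0, np.float64(-0.5)],[-1, -4.0, 8.3, -2.4, 0, 0, np.float64(-0.5)],[-1, -4.3, 8.1, -2.4, 0, 0, np.float64(-0.5)],
[-1, -9.1, 8.6, -0.0, 0, 0, np.float64(-0.875)],[-1, -9.8, 7.9, -0.0, 0, 0, np.float64(-0.875)],[-1, -10.3, 7.2, -0.0, 0, 0, np.float64(-0.875)],[-1, -10.9, 6.3, -0.0, 0, 0, np.float64(-0.875)],[-1, -11.3, 5.5, -0.0, 0, 0, np.float64(-0.875)],[-1, -11.7, 4.6, -0.0, 0, 0, np.float64(-0.875)],[-1, -12.0, 3.7, -0.0, 0, 0, np.float64(-0.875)],[-1, -12.3, 2.8, -0.0, 0, 0, np.float64(-0.875)],
[-1, -2.3, -1.7, 0.8, 0, 0, np.float64(-0.875)],[-1, -2.1, -1.9, 0.8, 0, 0, np.float64(-0.875)],[-1, -2.0, -2.0, 0.8, 0, 0, np.float64(-0.875)],[-1, -1.8, -2.2, 0.8, 0, 0, np.float64(-0.875)],[-1, -1.6, -2.3, 0.8, 0, 0, np.float64(-0.875)],[-1, -1.5, -2.4, 0.8, 0, 0, np.float64(-0.875)],[-1, -1.3, -2.5, 0.8, 0, 0, np.float64(-0.875)],[-1, -1.1, -2.6, 0.8, 0, 0, np.float64(-0.875)],
```

Call:
apply_moves(steps=[[-1,-0.9,5,-4.8,0,0,0],[-1,-1.7,9,-4.8,0,0,-0.4],[-1,-2.5,9,-4,0,0,-0.6],[-1,-2.9,9,-3,0,0,-0.6],[-1,-3.2,9,-1.6,0,0,-0.6],[-1,-3.6,9,-1,0,0,-0.6],[-1,-4.0,9,0,0,0,-0.6],[-1,-4.3,9,0,0,0,-0.6]])

```text
time: 6.7
tool_pos: [518.8, 112.7, 118.0]
tcp_rot: [180.0, 0.0, 105.1]
ft_force: [0.9, -0.6, -2.9]
finger_gap: 15.0
grip_force: 58.7
```

Call:
apply_moves(steps=[[-1,-9.1,8.6,0,0,0,-0.87],[-1,-9.8,7.9,0,0,0,-0.87],[-1,-10.3,7.2,0,0,0,-0.87],[-1,-10.9,6.3,0,0,0,-0.87],[-1,-11.3,5.5,0,0,0,-0.87],[-1,-11.7,4.6,0,0,0,-0.87],[-1,-12,3.7,0,0,0,-0.87],[-1,-12.3,2.8,0,0,0,-0.87]])

```text
time: 7.5
tool_pos: [604.3, 59.6, 117.7]
tcp_rot: [-180.0, -0.0, 140.0]
ft_force: [0.4, 0.7, -4.2]
finger_gap: 14.4
grip_force: 58.7
```

Call:
apply_moves(steps=[[-1,-2.3,-1.7,0.8,0,0,-0.88],[-1,-2.1,-1.9,0.8,0,0,-0.88],[-1,-2,-2,0.8,0,0,-0.88],[-1,-1.8,-2.2,0.8,0,0,-0.88],[-1,-1.6,-2.3,0.8,0,0,-0.88],[-1,-1.5,-2.4,0.8,0,0,-0.88],[-1,-1.3,-2.5,0.8,0,0,-0.87],[-1,-1.1,-2.6,0.8,0,0,-0.87]])

```text
time: 8.3
tool_pos: [609.0, 37.7, 111.3]
tcp_rot: [-180.0, -0.0, 175.1]
ft_force: [-0.4, -0.6, -4.4]
finger_gap: 14.9
grip_force: 58.8
```

Call:
apply_moves(steps=[[-1,0,0,1.5,0,0,0],[-1,0,0,1.5,0,0,0],[-1,0,0,1.5,0,0,0],[-1,0,0,1,0,0,0],[-1,0,0,0,0,0,0],[-1,0,0,0,0,0,0],[-1,0,0,0,0,0,0],[-1,0,0,0,0,0,0]])

```text
time: 9.1
tool_pos: [608.7, 38.0, 106.0]
tcp_rot: [180.0, 0.0, 174.9]
ft_force: [0.4, 0.2, -3.7]
finger_gap: 14.8
grip_force: 58.8
```

```bash
python3 - <<'E'
from bench import r
import cv2,numpy as np
from u import *
s=r.sense();d=r.snapshot("top");print(s["time"],s["tool_pos"],s["tcp_rot"],s["ft_force"],s["wrist_torque"]);np.savez("t4.npz",**d)
w=r.snapshot("wrist");np.savez("w4.npz",tp=s["tool_pos"],tr=s["tcp_rot"],**w)
e=s["tool_pos"][:2]-A0;print(e@AX,e@AN)
a=cv2.resize(d["color"][210:310,330:400],None,fx=5,fy=5,interpolation=2);b=cv2.resize(w["color"][0:250,200:350],None,fx=2,fy=2,interpolation=2)
cv2.imwrite("pics/t4.png",np.hstack([a,b]))
E
```

```text
9.1 [608.74925744  38.04444974 106.02339736] [1.79997443e+02 1.08668793e-02 1.74891582e+02] [ 0.35797726  0.15766214 -3.69669382] [ 0.05162246 -0.00900739  0.02607744]
53.0480857908325 -170.18003588941167
```

View pics/t4.png

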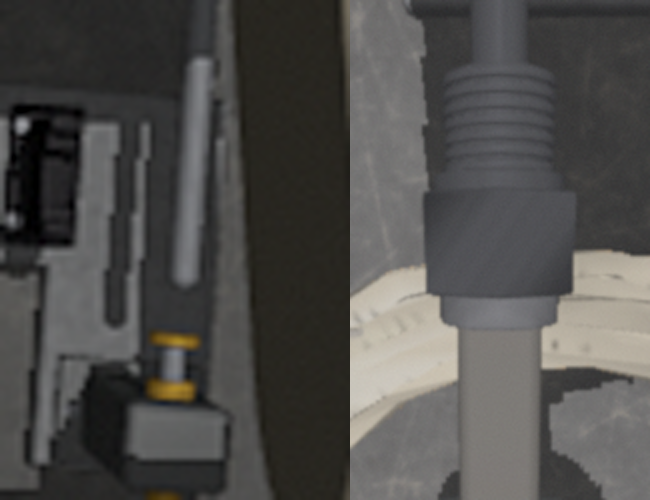

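```bash
python3 - <<'E'
from u import *
d=dict(np.load("t4.npz"));f=lambda x,y:(330+x/5-.4,210+y/5-.4)
for nm,x,y,z in [("tip",186,286,104.5),("stem up",198,70,104.5),("nose",176,334,114),("noseL",151,340,105),("noseR",201,340,105),("collar L",148,388,105),("collarR",196,388,105)]:rep(d,nm,*f(x,y),z)
c=d["color"].astype(int)
for v in range(222,268,5):
    row=c[v,355:378].sum(1);print(v,row.tolist())
w=wl("w4.npz");B=w["hand_eye"];K=w["mtx"]
for v in (5,15,25,170,190,210,230):
    z=np.median(w["depth"][v-2:v+3,274:277]);print(v,(B@np.r_[np.linalg.solve(K,[275,v,1.])*z,1])[:3].round(1))
E
```

```text
tip [406.3  53.1 104.5] along 50.4 lat 32.8
stem up [480.9  47.8 104.5] along 51.7 lat -42.0
nose [390.6  58.4 114. ] along 54.4 lat 48.9
noseL [387.8  65.5 105. ] along 61.2 lat 52.3
noseR [387.8  48.2 105. ] along 44.0 lat 50.9
collar L [371.4  66.8 105. ] along 61.0 lat 68.8
collarR [371.3  50.2 105. ] along 44.5 lat 67.4
222 [114, 116, 119, 114, 115, 119, 115, 118, 122, 114, 113, 104, 147, 266, 379, 396, 352, 249, 158, 245, 253, 218, 117]
227 [112, 107, 117, 114, 118, 116, 122, 127, 122, 125, 121, 147, 239, 308, 370, 383, 320, 270, 233, 240, 245, 220, 145]
232 [167, 159, 159, 155, 148, 151, 156, 159, 158, 159, 142, 176, 272, 333, 369, 362, 278, 155, 137, 216, 251, 212, 177]
237 [155, 156, 140, 266, 292, 126, 148, 153, 157, 162, 139, 202, 295, 358, 377, 332, 248, 118, 190, 250, 259, 266, 225]
242 [157, 141, 271, 296, 135, 147, 157, 155, 159, 152, 168, 244, 317, 368, 376, 298, 191, 128, 242, 279, 225, 277, 247]
247 [150, 134, 273, 300, 137, 152, 154, 152, 155, 128, 181, 274, 337, 361, 345, 271, 143, 135, 195, 256, 251, 256, 258]
252 [148, 187, 293, 286, 140, 152, 158, 159, 157, 144, 212, 300, 359, 373, 326, 250, 134, 141, 188, 242, 239, 243, 249]
257 [136, 253, 348, 280, 130, 148, 151, 152, 135, 168, 258, 323, 362, 369, 295, 190, 144, 141, 187, 248, 247, 238, 247]
262 [137, 257, 281, 128, 151, 156, 154, 153, 130, 188, 289, 344, 360, 341, 262, 131, 150, 135, 200, 258, 242, 250, 265]
267 [252, 340, 271, 142, 155, 160, 160, 153, 156, 138, 157, 205, 205, 155, 141, 147, 148, 160, 221, 258, 264, 244, 245]
5 [105.1   0.5  -3.5]
15 [102.1   0.5  -3.6]
25 [99.1  0.5 -3.9]
170 [50.5  0.4 -6.8]
190 [42.9  0.4 -6.6]
210 [35.1  0.4 -6.6]
230 [27.1  0.4 -7.1]
```

Call:
apply_moves(steps=[[-1,1,0.6,-0.2,0,0,0],[-1,2,0.6,-0.2,0,0,0],[-1,3,0.6,0,0,0,0],[-1,3,0.6,0,0,0,0],[-1,3,0,0,0,0,0],[-1,2,0,0,0,0,0],[-1,0,0,0,0,0,0],[-1,0,0,0,0,0,0]])

```text
time: 10.0
tool_pos: [595.0, 41.6, 106.4]
tcp_rot: [180.0, 0.0, 174.9]
ft_force: [0.7, 0.1, -2.8]
finger_gap: 15.0
grip_force: 58.8
```

Call:
apply_moves(steps=[[-1,2,0,0,0,0,0],[-1,2,0,0,0,0,0],[-1,1,0,0,0,0,0],[-1,0,0,0,0,0,0],[-1,0,0,0,0,0,0],[-1,0,0,0,0,0,0],[-1,0,0,0,0,0,0],[-1,0,0,0,0,0,0]])

```text
time: 10.8
tool_pos: [590.0, 42.1, 106.3]
tcp_rot: [180.0, 0.0, 174.9]
ft_force: [0.9, 0.2, -4.5]
finger_gap: 14.8
grip_force: 58.8
```

```bash
cat > look.py <<'E'
from bench import r
import cv2,numpy as np,sys
from u import *
F=[];
for i in range(4):
    s=r.sense();d=r.snapshot("top");F.append(s["ft_force"])
np.savez(sys.argv[1]+".npz",**d);print(s["time"],s["tool_pos"],s["tcp_rot"],np.mean(F,0),s["wrist_torque"])
e=s["tool_pos"][:2]-A0;print("tcp",e@AX,e@AN)
cv2.imwrite("pics/"+sys.argv[1]+".png",cv2.resize(d["color"][220:310,330:400],None,fx=6,fy=6,interpolation=2))
c=d["color"].astype(int);m=(c[...,2]-c[...,0]>50)
for nm,z in (("nose",112),):
    vv,uu=np.where(m[255:300,352:380]);rw=[(v+255,int((vv==v).sum())) for v in sorted(set(vv))];print(rw,uu.mean()+352)
for v in (250,255,258,262,266,270,274): print(v,c[v,355:378].sum(1).tolist())
E
python3 look.py t5
```

```text
10.95 [589.98264439  42.07601379 106.27958916] [-1.79998194e+02 -2.50487297e-05  1.74894997e+02] [ 1.58290032 -0.07486235 -3.78593203] [-0.11136259 -0.24391495  0.03482051]
tcp 55.43201464297618 -151.13387730017266
[(np.int64(279), 9), (np.int64(280), 9), (np.int64(281), 1), (np.int64(286), 5), (np.int64(287), 9), (np.int64(288), 9), (np.int64(289), 8)] 364.18
250 [176, 292, 285, 133, 156, 153, 154, 154, 162, 235, 310, 362, 373, 324, 243, 123, 251, 344, 304, 212, 113, 99, 111]
255 [249, 281, 133, 152, 153, 155, 152, 133, 176, 266, 329, 356, 348, 272, 146, 141, 130, 234, 280, 183, 143, 105, 109]
258 [261, 290, 140, 152, 156, 156, 152, 130, 191, 286, 349, 370, 335, 258, 130, 148, 136, 231, 269, 207, 175, 97, 103]
262 [287, 282, 133, 151, 159, 161, 150, 152, 219, 305, 359, 368, 325, 252, 132, 146, 138, 228, 285, 249, 200, 93, 105]
266 [346, 273, 124, 151, 156, 157, 132, 162, 256, 317, 359, 364, 296, 189, 141, 146, 143, 200, 248, 248, 219, 111, 98]
270 [350, 279, 135, 153, 159, 159, 135, 182, 275, 336, 357, 338, 266, 135, 150, 143, 245, 281, 215, 250, 229, 150, 95]
274 [331, 254, 145, 155, 160, 160, 140, 210, 298, 354, 366, 329, 255, 140, 155, 134, 227, 267, 222, 246, 236, 175, 90]
```

```bash
python3 - <<'E'
import numpy as np
for f in("top0","t4","t5"):
    c=np.load(f+".npz")["color"].astype(int);w=(c[...,2]-c[...,0]).clip(0)
    p=w[270:296,355:376].sum(1);print(f,p.tolist())
E
```

```text
top0 [819, 867, 166, 8, 5, 8, 128, 757, 819, 219, 8, 9, 9, 8, 7, 33, 460, 905, 836, 693, 60, 6, 0, 5, 0, 0]
t4 [6, 9, 12, 12, 8, 9, 233, 838, 927, 299, 9, 8, 9, 11, 7, 59, 528, 984, 907, 739, 62, 4, 1, 0, 2, 1]
t5 [5, 9, 11, 11, 7, 8, 8, 9, 281, 892, 873, 197, 7, 8, 8, 58, 524, 970, 900, 737, 64, 4, 1, 0, 1, 0]
```

View pics/t5.png

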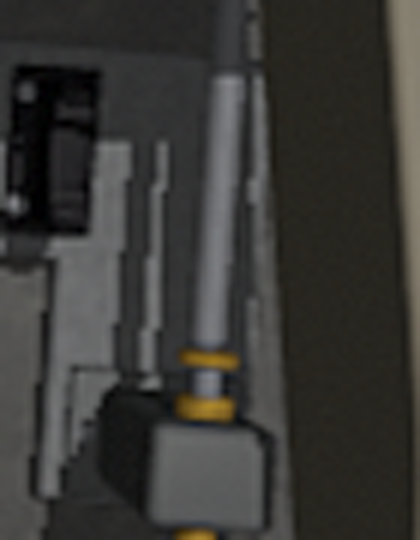

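Call:
apply_moves(steps=[[-1,1,0,0,0,0,0],[-1,1,0,0,0,0,0],[-1,0.6,0,0,0,0,0],[-1,0,0,0,0,0,0],[-1,0,0,0,0,0,0],[-1,0,0,0,0,0,0],[-1,0,0,0,0,0,0],[-1,0,0,0,0,0,0]])

```text
time: 11.8
tool_pos: [587.4, 42.3, 106.3]
tcp_rot: [180.0, 0.0, 174.9]
ft_force: [2.0, 0.1, -4.0]
finger_gap: 14.9
grip_force: 58.8
```

```bash
python3 look.py t6|head -2; python3 - <<'E'
import numpy as np,cv2
from bench import r
for f in("t4","t5","t6"):
    c=np.load(f+".npz")["color"].astype(int);w=(c[...,2]-c[...,0]).clip(0)
    p=w[270:284,355:376].sum(1).astype(float);p[p<50]=0;print(f,(p*np.arange(270,284)).sum()/p.sum())
# height of tip vs nose in scene view
d=r.snapshot("scene");np.savez("s6.npz",**d)
cv2.imwrite("pics/s6.png",cv2.resize(d["color"][180:280,300:430],None,fx=6,fy=6,interpolation=2))
E
```

```text
11.95 [587.36952367  42.3335738  106.26756908] [ 1.79998145e+02 -3.97660625e-03  1.74896093e+02] [ 1.8648364  -0.61088604 -3.57839656] [-0.04869254 -0.29280653  0.05574568]
tcp 55.46130434493467 -148.5082575304377
t4 277.5624727905964
t5 279.43958983504234
t6 280.94347826086954
```

View pics/s6.png

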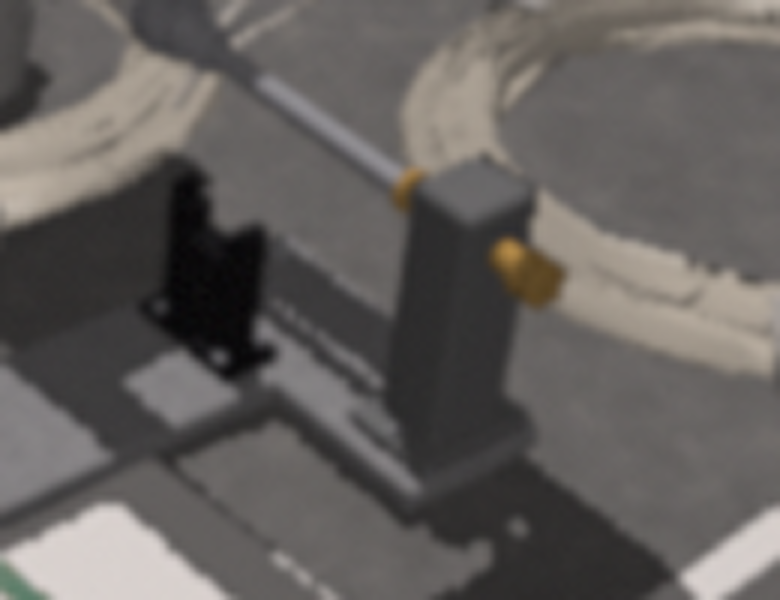

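```bash
python3 - <<'E'
from u import *
def S(a,l,z,y):return (*(A0+a*AX+l*AN),z,y)
P=[S(55.4,-148.5,106.3,174.9),S(55.4,-178,118,174.9),S(75,-165,118,140),S(120,-75,118,105),S(132.8,-15,118,84.9),S(132.8,-10,106.3,84.9)]
for a,b in zip(P,P[1:]):rows(a,b,8,-1)
E
```

```text
[-1, -3.7, 0.0, -1.5, 0, 0, np.float64(-0.0)],[-1, -3.7, 0.0, -1.5, 0, 0, np.float64(-0.0)],[-1, -3.7, 0.0, -1.5, 0, 0, np.float64(-0.0)],[-1, -3.7, 0.0, -1.5, 0, 0, np.float64(-0.0)],[-1, -3.7, 0.0, -1.5, 0, 0, np.float64(-0.0)],[-1, -3.7, 0.0, -1.5, 0, 0, np.float64(-0.0)],[-1, -3.7, 0.0, -1.5, 0, 0, np.float64(-0.0)],[-1, -3.7, 0.0, -1.5, 0, 0, np.float64(-0.0)],
[-1, 1.6, 2.4, -0.0, 0, 0, np.float64(0.873)],[-1, 1.8, 2.3, -0.0, 0, 0, np.float64(0.873)],[-1, 2.0, 2.2, -0.0, 0, 0, np.float64(0.873)],[-1, 2.1, 2.0, -0.0, 0, 0, np.float64(0.873)],[-1, 2.3, 1.8, -0.0, 0, 0, np.float64(0.873)],[-1, 2.4, 1.7, -0.0, 0, 0, np.float64(0.873)],[-1, 2.5, 1.5, -0.0, 0, 0, np.float64(0.873)],[-1, 2.6, 1.3, -0.0, 0, 0, np.float64(0.873)],
[-1, 12.4, -1.8, -0.0, 0, 0, np.float64(0.875)],[-1, 12.3, -2.8, -0.0, 0, 0, np.float64(0.875)],[-1, 12.0, -3.7, -0.0, 0, 0, np.float64(0.875)],[-1, 11.7, -4.6, -0.0, 0, 0, np.float64(0.875)],[-1, 11.3, -5.5, -0.0, 0, 0, np.float64(0.875)],[-1, 10.9, -6.3, -0.0, 0, 0, np.float64(0.875)],[-1, 10.3, -7.2, -0.0, 0, 0, np.float64(0.875)],[-1, 9.8, -7.9, -0.0, 0, 0, np.float64(0.875)],
[-1, 4.1, -6.5, -0.0, 0, 0, np.float64(0.502)],[-1, 3.8, -6.7, -0.0, 0, 0, np.float64(0.502)],[-1, 3.5, -6.8, -0.0, 0, 0, np.float64(0.502)],[-1, 3.2, -7.0, -0.0, 0, 0, np.float64(0.502)],[-1, 2.9, -7.1, -0.0, 0, 0, np.float64(0.502)],[-1, 2.6, -7.2, -0.0, 0, 0, np.float64(0.502)],[-1, 2.2, -7.3, -0.0, 0, 0, np.float64(0.502)],[-1, 1.9, -7.4, -0.0, 0, 0, np.float64(0.502)],
[-1, -0.0, -0.6, 1.5, 0, 0, np.float64(-0.0)],[-1, -0.0, -0.6, 1.5, 0, 0, np.float64(-0.0)],[-1, -0.0, -0.6, 1.5, 0, 0, np.float64(-0.0)],[-1, -0.0, -0.6, 1.5, 0, 0, np.float64(-0.0)],[-1, -0.0, -0.6, 1.5, 0, 0, np.float64(-0.0)],[-1, -0.0, -0.6, 1.5, 0, 0, np.float64(-0.0)],[-1, -0.0, -0.6, 1.5, 0, 0, np.float64(-0.0)],[-1, -0.0, -0.6, 1.5, 0, 0, np.float64(-0.0)],
```

Call:
apply_moves(steps=[[-1,-2,0,0,0,0,0],[-1,-4,0,0,0,0,0],[-1,-5,0,-1,0,0,0],[-1,-5,0,-2,0,0,0],[-1,-5,0,-3,0,0,0],[-1,-4,0,-3,0,0,0],[-1,-3,0,-2,0,0,0],[-1,-1.5,0,-0.7,0,0,0]])

```text
time: 12.85
tool_pos: [617.3, 39.7, 118.5]
tcp_rot: [180.0, 0.0, 174.9]
ft_force: [-0.6, -0.1, -2.3]
finger_gap: 14.7
grip_force: 58.8
```

Call:
apply_moves(steps=[[-1,1.6,2.4,0,0,0,0.87],[-1,1.8,2.3,0,0,0,0.87],[-1,2,2.2,0,0,0,0.87],[-1,2.1,2,0,0,0,0.87],[-1,2.3,1.8,0,0,0,0.88],[-1,2.4,1.7,0,0,0,0.87],[-1,2.5,1.5,0,0,0,0.88],[-1,2.6,1.3,0,0,0,0.87]])

```text
time: 13.65
tool_pos: [605.5, 60.4, 118.0]
tcp_rot: [-180.0, -0.0, 139.8]
ft_force: [0.5, 0.2, -4.1]
finger_gap: 15.0
grip_force: 58.8
```

Call:
apply_moves(steps=[[-1,12.4,-1.8,0,0,0,0.88],[-1,12.3,-2.8,0,0,0,0.87],[-1,12,-3.7,0,0,0,0.88],[-1,11.7,-4.6,0,0,0,0.87],[-1,11.3,-5.5,0,0,0,0.88],[-1,10.9,-6.3,0,0,0,0.87],[-1,10.3,-7.2,0,0,0,0.88],[-1,9.8,-7.9,0,0,0,0.87]])

```text
time: 14.45
tool_pos: [519.5, 113.3, 118.0]
tcp_rot: [-180.0, -0.0, 104.8]
ft_force: [0.6, 0.8, -3.6]
finger_gap: 14.8
grip_force: 58.9
```

Call:
apply_moves(steps=[[-1,4.1,-6.5,0,0,0,0.5],[-1,3.8,-6.7,0,0,0,0.5],[-1,3.5,-6.8,0,0,0,0.5],[-1,3.2,-7,0,0,0,0.5],[-1,2.9,-7.1,0,0,0,0.5],[-1,2.6,-7.2,0,0,0,0.5],[-1,2.2,-7.3,0,0,0,0.5],[-1,1.9,-5,0,0,0,0.5]])

```text
time: 15.25
tool_pos: [463.3, 131.1, 118.1]
tcp_rot: [-180.0, -0.0, 84.9]
ft_force: [-0.6, 0.2, -3.3]
finger_gap: 15.1
grip_force: 58.9
```

```bash
python3 look.py t7|head -2
```

```text
15.4 [463.7302982  131.06482782 118.13618916] [ 1.79984752e+02 -3.53310662e-03  8.50689226e+01] [-0.29725753  0.03009584 -3.48131252] [-0.05316254  0.04564305  0.03150255]
tcp 133.10188617929668 -17.619627132423478
```

Call:
apply_moves(steps=[[-1,0,-1,1,0,0,0],[-1,0,-2,2,0,0,0],[-1,0,-2,3,0,0,0],[-1,0,-2,3,0,0,0],[-1,0,-1,2,0,0,0],[-1,0,-1,0.8,0,0,0],[-1,0,-0.5,0,0,0,0],[-1,0,0,0,0,0,0]])

```text
time: 16.25
tool_pos: [454.4, 131.8, 106.3]
tcp_rot: [180.0, -0.0, 85.0]
ft_force: [-0.1, 0.6, -3.2]
finger_gap: 14.9
grip_force: 58.9
```

```bash
python3 look.py t8|head -2; python3 - <<'E'
from u import *
d=dict(np.load("t8.npz"));c=d["color"].astype(int);m=(c[...,2]-c[...,0]>50)
for v in range(235,292):
    u=np.where(m[v,345:390])[0]+345
    if len(u):print(v,u.min(),u.max(),len(u))
w=(c[...,2]-c[...,0]).clip(0);w[w<40]=0
E
```

```text
16.4 [454.55874885 131.79990571 106.38458431] [ 1.79978223e+02 -4.72227412e-03  8.49945897e+01] [-0.18317253 -0.15369951 -3.22865975] [ 0.03373558 -0.0068331  -0.01204244]
tcp 133.03641950391415 -8.41890046842011
286 361 362 2
287 360 368 9
288 360 368 9
289 361 368 8
```

```bash
python3 - <<'E'
from u import *
from bench import r
import cv2
c=np.load("t8.npz")["color"].astype(int);w=c[...,2]-c[...,0]
print("top");print(w[262:292:1,352:376:2])
d=r.snapshot("scene");np.savez("s8.npz",**d)
for f in("scene0","s3","s6","s8"):
    e=dict(np.load(f+".npz"));c=e["color"];hsv=cv2.cvtColor(c,cv2.COLOR_BGR2HSV)
    m=((hsv[...,0]>10)&(hsv[...,0]<28)&(hsv[...,1]>110)&(hsv[...,2]>50)).astype(np.uint8);m[:180]=0;m[255:]=0;m[:,:335]=0;m[:,420:]=0
    n,_,st,ce=cv2.connectedComponentsWithStats(m)
    print(f)
    for i in range(1,n):
        if st[i,4]>5:print(st[i].tolist(),ce[i].round(1),cast(e,*ce[i],105).round(1))
E
```

```text
top
[[ 18  21  19  20  19  20  20  19  19  19  19  19]
 [ 20  20  20  19  19  18  19  19  20  19  19  18]
 [ 19  19  19  19  19  18  19  18  18  18  19  19]
 [ 18  19  19  20  18  18  18  19  20  19  18  20]
 [ 19  18  19  18  19  19  19  19  19  18  17  19]
 [ 18  18  18  18  19  19  18  18  19  18  19  18]
 [ 18  19  19  18  18  19  18  18  18  19  18  17]
 [ 20  18  19  18  18  19  19  18  18  18  18  17]
 [ 19  19  19  18  18  18  18  17  18  18  17  17]
 [ 18  18  16  18  18  17  17  17  18  17  17  18]
 [ 17  18  19  17  17  18  17  16  17  17  18  17]
 [ 17  17  19  16  18  17  17  16  18  16  16  16]
 [ 17  17  17  17  18  17  17  18  17  16  16  17]
 [ 16  18  17  17  17  17  16  16  17  15  16  15]
 [ 16  15  18  17  17  16  16  16  16  16  16  16]
 [ 17  16  16  16  15  16  16  17  16  15  15  16]
 [ 17  17  17  16  17  16  14  15  15  15  15  14]
 [ 15  14  16  16  16  15  15  15  14  14  14  14]
 [ 17  16  16  13  14  14  14  14  14  14  14  13]
 [ 15  14  15  14  14  13  13  13  13  13  13  11]
 [ 14  14  15  14  13  15  13  13  12  12  12  10]
 [ 14  14  14  13  12  12
[... 259 characters left out ...]
  96  63  -3   2   3]
 [ -1  -1  -1  -4  41  82  91  84  55  -4   2   1]
 [ -1   2  -2  -2  -7 -13   1  14  10  -2   3   3]
 [  0  -1   0  -2  -3  -3  -5  -7  -4   0  -1   0]]
scene0
[364, 207, 4, 6, 11] [365.3 209.5] [391.3  60.5 105. ]
[356, 214, 10, 10, 70] [360.6 218.9] [374.7  93.  105. ]
[382, 220, 11, 11, 84] [387.1 224.7] [326.8  64.9 105. ]
s3
[357, 204, 11, 10, 77] [361.6 209. ] [397.6  65.2 105. ]
[382, 220, 11, 11, 84] [387.1 224.7] [326.8  64.9 105. ]
s6
[366, 209, 4, 6, 12] [367.2 211.2] [384.5  61.9 105. ]
[382, 220, 11, 11, 81] [387.  224.8] [326.7  65.3 105. ]
s8
[355, 200, 13, 13, 91] [360.9 205.5] [407.4  56.9 105. ]
[382, 220, 11, 11, 84] [387.1 224.7] [326.8  64.9 105. ]
```

Call:
apply_moves(steps=[[-1,0,-2,0,0,0,0],[-1,0,-3,0,0,0,0],[-1,0,-3,0,0,0,0],[-1,0,-3,0,0,0,0],[-1,0,-2,0,0,0,0],[-1,0,0,0,0,0,0],[-1,0,0,0,0,0,0],[-1,0,0,0,0,0,0]])

```text
time: 17.3
tool_pos: [441.5, 132.9, 106.2]
tcp_rot: [180.0, -0.0, 85.0]
ft_force: [0.2, -0.0, -4.6]
finger_gap: 15.0
grip_force: 58.9
```

```bash
cat > look2.py <<'E'
from bench import r
import cv2,numpy as np,sys
from u import *
F=[];Q=[]
for i in range(8):
    s=r.sense();d=r.snapshot("scene");F.append(s["ft_force"]);Q.append(s["wrist_torque"])
print(s["time"],s["tool_pos"].round(1) if hasattr(s["tool_pos"],"round") else s["tool_pos"],np.round(s["tcp_rot"],2),"F",np.mean(F,0).round(2),"M",np.mean(Q,0).round(3))
e=np.array(s["tool_pos"])[:2]-A0;print("tcp",e@AX,e@AN,s["grip_force"])
np.savez(sys.argv[1]+".npz",**d);hsv=cv2.cvtColor(d["color"],cv2.COLOR_BGR2HSV)
m=((hsv[...,0]>10)&(hsv[...,0]<28)&(hsv[...,1]>110)&(hsv[...,2]>50)).astype(np.uint8);m[:180]=0;m[255:]=0;m[:,:335]=0;m[:,380:]=0
n,_,st,ce=cv2.connectedComponentsWithStats(m)
for i in range(1,n):
    if st[i,4]>5:print(st[i].tolist(),ce[i].round(1),cast(d,*ce[i],105).round(1))
E
python3 look2.py s9
```

```text
17.65 [441.5 132.9 106.2] [180.    -0.    84.99] F [ 0.33  0.06 -3.53] M [ 0.007  0.007 -0.005]
tcp 133.0160247784827 4.719446407994317 58.86349439620972
[359, 203, 10, 10, 65] [363.5 207.6] [398.6  58.  105. ]
```

Not touching yet, as expected; advance 5 mm more and re-measure.

Call:
apply_moves(steps=[[-1,0,-1,0,0,0,0],[-1,0,-2,0,0,0,0],[-1,0,-2,0,0,0,0],[-1,0,0,0,0,0,0],[-1,0,0,0,0,0,0],[-1,0,0,0,0,0,0],[-1,0,0,0,0,0,0],[-1,0,0,0,0,0,0]])

```text
time: 18.5
tool_pos: [436.5, 133.4, 106.2]
tcp_rot: [180.0, -0.0, 85.0]
ft_force: [2.0, 1.0, -4.4]
finger_gap: 15.0
grip_force: 58.8
```

```bash
python3 look2.py s10
```

```text
18.85 [436.5 133.4 106.2] [180.    -0.    84.99] F [ 1.8   0.75 -3.55] M [ 0.155 -0.293  0.092]
tcp 133.04625628859728 9.723515188252476 58.85446608066559
[361, 204, 10, 10, 64] [365.2 208.6] [393.9  58.  105. ]
```

Call:
apply_moves(steps=[[-1,0,-1,0,0,0,0],[-1,0,-1,0,0,0,0],[-1,0,-1.2,0,0,0,0],[-1,0,0,0,0,0,0],[-1,0,0,0,0,0,0],[-1,0,0,0,0,0,0],[-1,0,0,0,0,0,0],[-1,0,0,0,0,0,0]])

```text
time: 19.7
tool_pos: [433.3, 133.7, 106.2]
tcp_rot: [180.0, -0.0, 85.0]
ft_force: [2.0, 1.4, -3.7]
finger_gap: 14.8
grip_force: 58.9
```

```bash
python3 look2.py s11; python3 - <<'E'
from u import *
from bench import r
# sensor level / in-hand check with wrist view
s=r.sense();w=r.snapshot("wrist");np.savez("w11.npz",tp=s["tool_pos"],tr=s["tcp_rot"],**w);B=w["hand_eye"];K=w["mtx"]
for v in (8,20,180,230):
    z=np.median(w["depth"][v-2:v+3,274:277]);print(v,(B@np.r_[np.linalg.solve(K,[275,v,1.])*z,1])[:3].round(1))
D3=np.load("w3.npz")["color"].astype(int);D=w["color"].astype(int)
for v in (105,125,180,200): print([np.round(np.average(np.arange(225,325)[np.abs(np.gradient(X[v,225:325].sum(1)))>60]),1) for X in(D3,D)])
# rod tail behind post (scene) moves with the plunger?
for f in("scene0","s6","s11"):
    e=np.load(f+".npz")["color"].astype(int);x=(e[...,2]-e[...,0]).clip(0)[215:240,376:400];v,u=np.mgrid[215:240,376:400];x=np.where(x>30,x,0);print(f,(x*u).sum()/x.sum(),(x*v).sum()/x.sum())
E
```

```text
20.05 [433.3 133.7 106.2] [180.    -0.    84.99] F [ 2.45  1.63 -3.38] M [ 0.26  -0.423  0.109]
tcp 133.0417854373279 12.933854444974639 58.87371003627777
[362, 204, 9, 11, 63] [366.  209.3] [390.8  58.6 105. ]
8 [104.7   0.5  -3.4]
20 [101.    0.5  -4. ]
180 [47.1  0.5 -6.4]
230 [27.4  0.5 -6.6]
[np.float64(nan), np.float64(nan)]
[np.float64(225.5), np.float64(nan)]
[np.float64(273.9), np.float64(269.6)]
[np.float64(290.9), np.float64(287.7)]
scene0 387.51875397329945 224.35568976478066
s6 386.98831683168316 224.42891089108912
s11 387.50693829347506 224.33525243578387
  avg = a.mean(axis, **keepdims_kw)
  ret = ret.dtype.type(ret / rcount)
```

```bash
python3 -c "
from bench import r
print(r.hand_in())"
```

```text
the job is handed in; nothing more can be done
None
```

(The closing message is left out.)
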